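Put the labelled shafts and mosaic fragments away in the specimen drawer

TASK

Pull the ajar upper drawer of the specimen cabinet well out (at least 15 cm) and put away all the finds on the bench: roll each round stone shaft over until its paper label is on top and lay it, label still on top, in one of the two grooves on the drawer's left side, and lay each mosaic fragment flat on the drawer's floor (either face up). Then slide the drawer gently and fully shut, leaving the jar, the brush and the headband magnifier where they are.

Things in the scene. Friction and masses are not known exactly. Their poses are not given: they have to be found in the camera images.
- cab_drawer0 (a joint): opening of the upper drawer of the grey specimen cabinet, m: 0 = shut, 0.213 = fully out; it slides along the cabinet's own -x (towards the robot) and stays where it is left; about 2 N moves it. Starts ajar. The cabinet (400 mm wide, 300 deep, 160 high) is fixed on the bench, turned a little. Its lower drawer is not used
- cab_drawer0_handle (a point): middle of the upper drawer's handle: a level round steel bar 11 mm thick, 120 mm long along the point's y, 35 mm in front of the drawer front, 122 mm above the bench, 38 mm below the cabinet's top; x points into the cabinet. Moves with the drawer
- tray (a point): point on the upper drawer's inner floor (90 mm above the bench), 58 mm behind its front wall, mid-width; moves with the drawer; x to the cabinet's back, y left, z up. Inside: x -58 to +197 mm, y +-178 mm; walls 48 mm, front 56 mm high. The cabinet's top board, 70 mm above this floor, covers all beyond x = opening - 64 mm. y>0: grooves; y below +10 mm: plain floor for the fragments
- groove0 (a point): point on the drawer floor on the midline of a groove, at tray x = 0, y = +125 mm, moves with the drawer; the groove runs from x = -50 to +190 mm and is 32 mm wide between two wooden ribs 8 mm wide and 8 mm high; a shaft lies in it on the floor, its axis along x and 18 mm above the floor, and cannot roll
- groove1 (a point): point on the drawer floor on the midline of a groove, at tray x = 0, y = +40 mm, moves with the drawer; the groove runs from x = -50 to +190 mm and is 32 mm wide between two wooden ribs 8 mm wide and 8 mm high; a shaft lies in it on the floor, its axis along x and 18 mm above the floor, and cannot roll
- shaft0: round stone shaft fragment, 36 mm diameter, 100 mm long, about 0.26 kg, lying on the bench, free to roll; stays where it stops. Origin on the axis at mid-length; own x along the axis; own z points out through the white paper label (strip 70 x 13 mm along the shaft), so own z up = label on top. The label starts at the side or below. Absent in some runs
- shaft1: round stone shaft fragment, 36 mm diameter, 100 mm long, about 0.26 kg, lying on the bench, free to roll; stays where it stops. Origin on the axis at mid-length; own x along the axis; own z points out through the white paper label (strip 70 x 13 mm along the shaft), so own z up = label on top. The label starts at the side or below. Absent in some runs
- fragment0: mosaic fragment, a flat slab 52 (own x) x 40 (own y) x 16 mm (own z), about 0.09 kg, small stone tiles on one face; origin at its centre; starts lying on the bench. Absent in some runs
- fragment1: mosaic fragment, a flat slab 52 (own x) x 40 (own y) x 16 mm (own z), about 0.09 kg, small stone tiles on one face; origin at its centre; starts lying on the bench. Absent in some runs
- fragment2: mosaic fragment, a flat slab 52 (own x) x 40 (own y) x 16 mm (own z), about 0.09 kg, small stone tiles on one face; origin at its centre; starts lying on the bench. Absent in some runs
- fragment3: mosaic fragment, a flat slab 52 (own x) x 40 (own y) x 16 mm (own z), about 0.09 kg, small stone tiles on one face; origin at its centre; starts lying on the bench. Absent in some runs
- jar: small amber glass jar with white lid, 56 mm across, 75 mm tall; origin at the centre of its underside; a bystander, leave it alone
- brush: flat hand brush with a wooden handle, under 30 mm high, lying on the bench behind the fragments; a bystander, leave it alone
- visor: black headband magnifier, about 165 x 150 mm and 46 mm high, lying on the bench; a bystander, leave it alone

How it is judged:
By the outcome, as a careful person would: the job done as asked, in the order asked, and still so for the second after the job is handed in, with the robot touching nothing.
Of shaft0, shaft1 only 1 to 2 are there at a start; the rules pass over those that are not, and their reading is None.
Of fragment0, fragment1, fragment2, fragment3 only 3 to 4 are there at a start; the rules pass over those that are not, and their reading is None.
At some moment in a run one of fragment0, fragment1, fragment2, fragment3 may be knocked a few centimetres aside while the robot is not near it.
Once in a run the grip may slacken for a moment while it holds something.
It also fails if it takes over 210 s, if anything falls off the work surface, if the arm or the gripper's body presses on something with over 40 N, if the wrist force passes 120 N, or if a joint passes its speed limit or range.

ROBOT

A 6-joint arm with a two-finger parallel gripper is mounted at the origin on the work surface. World frame = base frame: x ahead of the robot, y to its left, z up, the work surface at z = 0. Lengths are in m, angles in rad, forces in N, time in s.
With the tool pointing down it reaches from about 0.275 to 0.85 m from the base axis. Payload 5.2 kg.
Tool frame: the origin (TCP) lies on the centre line of the jaws, within the pads' length; the fingertips stand 19 mm ahead of it and the grasp point (between the pads) is the TCP; z points along the fingers, y is the line along which they close (so a half turn about z gives the same grasp; the last joint's range is limited). The gripper opens to 85 mm and grips with 20 to 120 N. Pads are 22 mm wide; open, the fingers measure 114 mm over their backs; the gripper's body (76 mm by 85 mm) begins 54 mm behind the grasp point. The pads swing forward as they close: fully open they stand 13 mm farther back than shut.
Start: joints at [-1.316, 0.259, 1.535, -0, 1.348, -0.203], TCP at [0.243, -0.493, 0.25] pointing down, gripper open.
Joint ranges: [-3.14, 3.14], [-0.91, 2.08], [0.19, 2.58], [-1.22, 4.36], [0.22, 2.71], [-3.12, 3.12]. Speed limits (rad/s): [2.57, 2.57, 3.14, 3.14, 3.14, 3.14].

INTERFACE

Orientations are given as a 3x3 rotation matrix whose columns are the frame's x, y, z axes.
In Python, from station import arm gives the robot as it stands. Calls block until the motion is done:
- arm.movep(position, orientation): joint-space move of the TCP to a pose.
- arm.move_linear(position, rotation=None, vel=0.15, guard=None): straight line of the TCP; rotation=None keeps the orientation; vel is the mean speed in m/s. With guard (N) it stops when the force on the tool has changed by that much, and returns True; else False.
- arm.move_joints(angles): joint-space move.
- arm.open() and arm.grab(force=None): open the fingers fully, or close them until they stop; force is the grip in N (None keeps the last).
- arm.hold(seconds).
- arm.solve_ik(position, orientation): joint angles nearest the present ones, or None.
- arm.read_camera(name): name is "scene" or "top"; returns a dict with "color" (400x640x3 uint8, blue, green, red), "fx", "fy", "cx", "cy" (pixels), "view" (4x4, takes a point from world to camera coordinates). Camera axes: x right, y down, z forward; pixel columns grow to the right and rows downward; lengths in m; the calibration is good to about 2 mm. A picture is of the moment at which its call begins. There is no depth.
A pose or a line that the arm cannot do raises arm.MotionError and nothing moves.
- arm.finish_job(): hands the job in; it is judged then, once.
Readings, each from a call of its own:
- arm.read_t(): time.
- arm.read_joints(): joint angles.
- arm.read_dq(): joint speeds.
- arm.read_joint_efforts(): joint torques, N m.
- arm.read_position(): TCP position.
- arm.read_tool_rot(): TCP orientation.
- arm.read_contact_force(): force on the tool from outside, world axes, zero at the start.
- arm.read_moment(): the same for the moment, N m.
- arm.read_finger_gap(): opening from 0.0 (shut) to 1.0 (fully open).
- arm.read_grip_force(): force on a finger pad.
Only numpy, scipy, OpenCV 4.12 (cv2) and the standard library are available. Lean on these libraries where they do the work, as an engineer would, in place of code of your own. Each camera call takes 0.05 s, during which the arm holds its last target. There are 200 camera calls.

## Working session

There is one attempt and no reset: what is moved stays moved. The work goes in short steps, each a Python script; the robot and the scene stay as the last script left them, time stands still between calls to the robot, and variables do not carry over. Pictures are saved under pics/ and viewed, at most 14 in all, crops included, and the job is handed in when it is done.

```bash
ls; mkdir -p pics; python3 - <<'E'
from station import arm
import cv2,numpy as np
np.set_printoptions(precision=4,suppress=True)
for n in("scene","top"):
    c=arm.read_camera(n); cv2.imwrite(f"pics/{n}0.png",c["color"]); print(n,c["fx"],c["fy"],c["cx"],c["cy"]);print(c["view"])
print(arm.read_t())
E
```

```text
pics
station.py
scene 392.07396287153745 392.07396287153745 316.4130824847078 198.91842104798357
[[ 0.8303  0.5572  0.0128 -0.4895]
 [ 0.3838 -0.5549 -0.7381 -0.1022]
 [-0.4041  0.6177 -0.6746  1.2926]
 [ 0.      0.      0.      1.    ]]
top 381.5664785836539 381.5664785836539 318.31798907031987 199.06802927718724
[[-0.0173 -0.9998  0.0085  0.0734]
 [-0.9905  0.0159 -0.1367  0.5445]
 [ 0.1365 -0.0108 -0.9906  1.1247]
 [ 0.      0.      0.      1.    ]]
0.1
```

View pics/scene0.png

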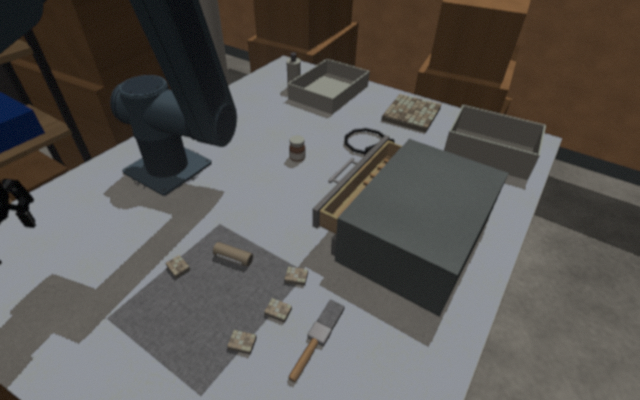

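View pics/top0.png

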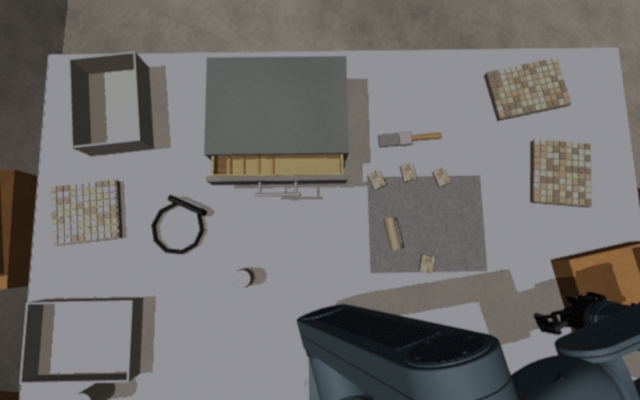

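The images show four fragments (top view ≈ (376,180), (408,172), (441,177), (428,262)) and one shaft at about (394,234). The cabinet is at (277,120) with its drawer ajar, and the handle is near (276,190). The jar, visor and brush stand clear. I'll zoom in on the mat and the cabinet.

```bash
cat > h.py <<'E'
from station import arm
import cv2,numpy as np
np.set_printoptions(precision=4,suppress=True)
def cam(n): return arm.read_camera(n)
def ray(c,u,v,z):
    V=c["view"];R=V[:3,:3];o=-R.T@V[:3,3]
    d=R.T@np.array([(u-c["cx"])/c["fx"],(v-c["cy"])/c["fy"],1]); return o+d*(z-o[2])/d[2]
def proj(c,p):
    q=c["view"][:3,:3]@np.asarray(p)+c["view"][:3,3]; return np.array([c["fx"]*q[0]/q[2]+c["cx"],c["fy"]*q[1]/q[2]+c["cy"]])
def down(a):
    "tool pointing down, tool y (closing) along world angle a"
    y=np.array([np.cos(a),np.sin(a),0]);z=np.array([0,0,-1.]);return np.c_[np.cross(y,z),y,z]
E
python3 - <<'E'
import cv2,numpy as np
t=cv2.imread("pics/top0.png");s=cv2.imread("pics/scene0.png")
a=cv2.resize(t[155:285,360:490],None,fx=3,fy=3,interpolation=cv2.INTER_CUBIC)
b=cv2.resize(t[45:205,195:355],(390,390),interpolation=cv2.INTER_CUBIC)
c=cv2.resize(s[225:360,110:320],None,fx=1.5,fy=1.5,interpolation=cv2.INTER_CUBIC)
d=cv2.resize(s[130:265,300:520],None,fx=1.5,fy=1.5,interpolation=cv2.INTER_CUBIC)
o=np.zeros((600,800,3),np.uint8);o[:390,:390]=a;o[:390,400:790]=b
o[392:392+c.shape[0],:c.shape[1]]=c;o[392:392+d.shape[0],400:400+d.shape[1]]=d
cv2.imwrite("pics/z1.png",o)
E
```

```text
(no output)
```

View pics/z1.png

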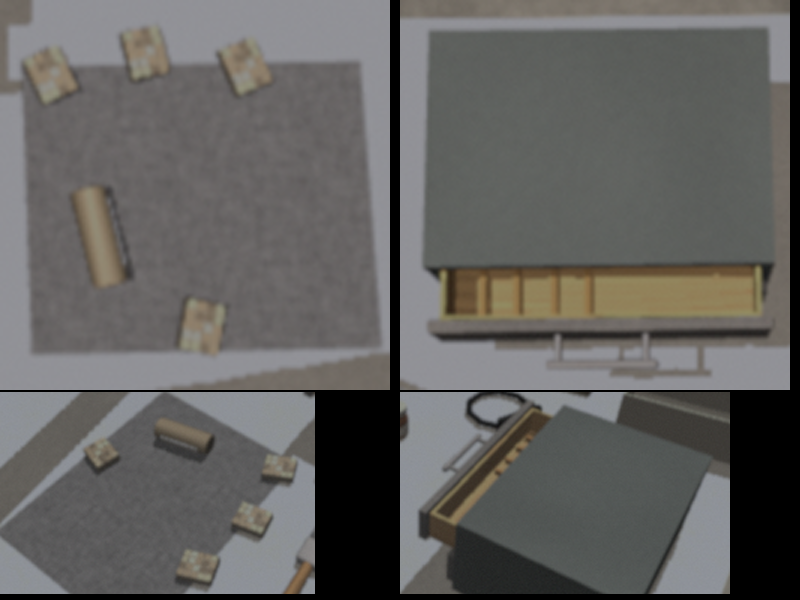

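Zoom: the shaft's label shows only as a pale sliver on its right (-y) lower side, crop (115,220). Four slabs are clear, and the cabinet top's corners are at crop (430,32), (768,30), (772,264), (425,265). Now I'll measure these with masks.

```bash
cat >> h.py <<'E'
def blobs(c,name="top"):
    "pale-yellow blobs (fragments, shaft) on the bench: contours in mat region"
    hsv=cv2.cvtColor(c["color"],cv2.COLOR_BGR2HSV)
    m=((hsv[...,0]>8)&(hsv[...,0]<32)&(hsv[...,1]>50)&(hsv[...,2]>70)).astype(np.uint8)
    m=cv2.morphologyEx(m,cv2.MORPH_CLOSE,np.ones((3,3)))
    return m,[k for k in cv2.findContours(m,cv2.RETR_EXTERNAL,cv2.CHAIN_APPROX_NONE)[0] if cv2.contourArea(k)>40]
def measure(c,k,z):
    P=np.array([ray(c,u,v,z)[:2] for u,v in k[:,0]])*1000
    (x,y),(w,h),a=cv2.minAreaRect(P.astype(np.float32))
    if w<h: w,h,a=h,w,a+90
    return np.array([x,y])/1000,(w,h),np.deg2rad(a)   # a: world angle of long side
E
python3 - <<'E'
from h import *
t=cam("top");s=cam("scene")
for n,c in(("top",t),("scene",s)):
    print(n,-c["view"][:3,:3].T@c["view"][:3,3])
    m,K=blobs(c)
    for k in K:
        p0=measure(c,k,0.016)
        if -.6<p0[0][1]<.05 and .2<p0[0][0]<.75: print(k[:,0].mean(0),*p0,measure(c,k,0.018)[0])
im=t["color"].astype(int); print(im[120,277],im[56,277],im[170,277],im[175,240])
hsv=cv2.cvtColor(t["color"],cv2.COLOR_BGR2HSV)
g=t["color"].astype(int)
m=((abs(g-im[110,277]).max(2)<22)).astype(np.uint8)
K=max((k for k in cv2.findContours(m,cv2.RETR_EXTERNAL,cv2.CHAIN_APPROX_NONE)[0] if cv2.pointPolygonTest(k,(277,110),False)>0),key=cv2.contourArea)
print("cab",measure(t,K,.16))
ap=cv2.approxPolyDP(K,6,True)[:,0];print(ap.tolist(),[ray(t,u,v,.16)[:2].round(4).tolist() for u,v in ap])
print([ray(t,195+(x-400)/2.4375,45+y/2.4375,.122)[:2] for x,y in((547,365),(656,364))])
x=slice(255,300); print(hsv[186:200,262:292:10,2].T)
# shaft patch scene / top
print(g[215:255,380:408:1].sum(2)[::6]//3)
E
```

```text
top [0.3871 0.0769 1.1879]
[427.5932 263.2203] [ 0.3447 -0.2628] (52.62360763549805, 34.61129379272461) 0.2269790891785814 [ 0.3448 -0.2622]
[392.2278 233.3038] [ 0.4388 -0.1613] (100.26929473876953, 34.31277847290039) 0.22005615199064998 [ 0.4387 -0.1609]
[377.0926 178.7407] [ 0.606  -0.1215] (53.54469680786133, 33.71898651123047) 0.9519699014132257 [ 0.6057 -0.1212]
[438.4138 174.4138] [ 0.6206 -0.3148] (32.38243103027344, 23.79327964782715) 2.015447456222019 [ 0.6202 -0.3141]
[405.6071 169.2143] [ 0.6386 -0.2116] (29.19020652770996, 25.255611419677734) 1.839882639323964 [ 0.6382 -0.2111]
[425.7385 136.3077] [ 0.7445 -0.2807] (94.2914810180664, 18.3709659576416) 1.6490382103100671 [ 0.7439 -0.28  ]
scene [ 0.9681 -0.5825  0.8028]
[234.5    344.3125] [ 0.6091 -0.3361] (25.904754638671875, 16.888608932495117) 0.2924575983996007 [ 0.61   -0.3367]
[303.3297 359.2637] [ 0.7466 -0.281 ] (99.64456176757812, 17.67263412475586) 1.659033902763732 [ 0.7472 -0.2817]
[247.0233 338.3488] [ 0.62   -0.3129] (30.275461196899414, 18.05674171447754) 2.891510242480611 [ 0.6208 -0.3136]
[180.8519 266.0
[... 1905 characters left out ...]
102 103  98  86  83  95 108 119 127 132 132 126 117 105  93  88  91  79
   88 100 104 105 103 102 102 102 102 100]
 [102 102 102 101  95  83  90 103 114 125 132 132 128 119 110  97  90  90
   79  80  92  96  97 101 105 105 102 101]
 [105 103 100  99 100  98  87  85  99 111 122 130 132 130 123 114 103  90
   87  94  78  85  98 103 104 105 103 104]
 [101  98 100 101 100  99  99  95  85  93 107 120 129 132 131 125 118 107
   96  89  94  84  81 101 106 104 102 101]
 [100  99 100 101 100 100 102 105 100  88  88 102 116 126 131 131 127 120
  111 101  86  69  57  63  82 102 106 105]
 [100 101  99 101 100  97  97  98  97 101 105 101 101 101 101 104 102 102
  103 105 105 104 104 101 100 100 103 106]]
```

```bash
python3 - <<'E'
from h import *
t=cam("top");s=cam("scene")
g=cv2.cvtColor(t["color"],cv2.COLOR_BGR2GRAY).astype(float)
def edge(cols,r0,r1,z,sgn):
    d=np.gradient(cv2.GaussianBlur(g,(1,3),0),axis=0)*sgn
    P=[]
    for u in cols:
        w=np.clip(d[r0:r1,u],0,None); i=w.argmax(); sl=slice(max(i-2,0),i+3)
        P.append(ray(t,u,(np.arange(r0,r1)[sl]*w[sl]).sum()/w[sl].sum(),z)[:2])
    P=np.array(P);k=np.polyfit(P[:,1],P[:,0],1);r=P[:,0]-np.polyval(k,P[:,1]);ok=abs(r)<.004
    k=np.polyfit(P[ok,1],P[ok,0],1);return k,np.polyval(k,.18),P[ok,0].std(),ok.mean()
print("back edge",edge(range(212,340),51,63,.16,-1))
print("front edge",edge(range(225,335),145,160,.16,1),edge(range(225,335),145,160,.16,-1))
for c in (230,245,300,320): print(c,g[146:200,c].astype(int))
print("row110 left/right",g[110,200:214].astype(int),g[110,340:354].astype(int))
for v in(70,140):
  for a,b in((200,214),(340,354)):
    d=abs(np.diff(g[v,a:b]));i=d.argmax();print(v,a+i+.5,ray(t,a+i+.5,v,.16)[:2])
# shaft profile in scene
hs=cv2.cvtColor(s["color"],cv2.COLOR_BGR2HSV).astype(int)
C=np.array([.4387,-.1609,.018]);ax=np.array([np.cos(.22),np.sin(.22),0]);n=np.array([-ax[1],ax[0],0]) # n ~ +y
for nm,c in(("s",s),("t",t)):
  H=cv2.cvtColor(c["color"],cv2.COLOR_BGR2HSV)
  o=-c["view"][:3,:3].T@c["view"][:3,3]
  for th in range(-150,100,10):
    N=n*np.sin(np.deg2rad(th))+np.array([0,0,np.cos(np.deg2rad(th))])
    P=[C+ax*q+.018*N for q in np.linspace(-.025,.025,7)]
    if N@(o-P[3])<0: continue
    uv=np.array([proj(c,p) for p in P]).astype(np.float32)
    x=cv2.remap(c["color"],uv[:,:1],uv[:,1:],cv2.INTER_LINEAR)[:,0].mean(0).astype(int); print(nm,th,x,uv[3].round(1))
E
```

```text
back edge (array([0.0022, 0.9426]), np.float64(0.9430171232466454), np.float64(0.0003382386354086853), np.float64(1.0))
front edge (array([0.0103, 0.6437]), np.float64(0.6455920127835272), np.float64(0.0011553400736339413), np.float64(0.990909090909091)) (array([0.0008, 0.6604]), np.float64(0.6605458897490876), np.float64(0.0003850911893921125), np.float64(1.0))
230 [ 97  99  98  97  96  97  96  90  72  62  67  72  84  94  93  87  87  86
  87  86  86  89  90  91  91  89  87  96 114 119 109 104 106 107  96  69
  41  42  74 118 143 147 147 146 145 146 145 145 147 146 146 147 146 146]
245 [ 97  96  97  97  97  97  95  86  68  68  77  79  80  89  97  99 100 100
 100 101 101 100 100 102 104 100  98 106 117 119 110 106 107 107  93  59
  39  41  63  91 104 111 129 143 146 146 146 146 146 146 146 145 146 145]
300 [ 96  96  95  94  95  95  88  71  63  77  81  87 110 128 132 130 130 130
 129 130 130 128 129 130 131 129 129 130 120 102 104 107 108  97  72  44
  39  54  83 101 109 128 143 146 147 144 132 120 112 115 115 109 112 128]
320 [ 94  94  93  94  95  91  80  62  67  80  84  89 110 126 13
[... 833 characters left out ...]
4] [232.3 249. ]
s 20 [ 92 109 120] [232.9 248.4]
s 30 [ 90 105 115] [233.5 248. ]
s 40 [ 89 102 111] [234.1 247.7]
s 50 [ 89 100 108] [234.7 247.6]
t -70 [88 91 96] [398.2 231.9]
t -60 [86 91 97] [397.9 232. ]
t -50 [83 91 99] [397.5 232.1]
t -40 [ 79  92 103] [397.  232.2]
t -30 [ 81  98 112] [396.3 232.4]
t -20 [ 89 109 123] [395.5 232.6]
t -10 [ 98 119 134] [394.6 232.8]
t 0 [107 129 141] [393.6 233. ]
t 10 [113 134 144] [392.6 233.3]
t 20 [114 135 145] [391.6 233.5]
t 30 [107 129 141] [390.6 233.8]
t 40 [ 97 118 132] [389.6 234. ]
t 50 [ 87 107 121] [388.8 234.2]
t 60 [ 78  95 109] [388.  234.4]
t 70 [ 75  88 100] [387.4 234.5]
t 80 [76 86 95] [387.  234.7]
t 90 [79 87 95] [386.7 234.7]
```

```bash
cat >> h.py <<'E'
def go(p,a,tilt=None):
    "joint move, tool down, closing line at world angle a (either half turn, smaller last-joint travel)"
    q0=arm.read_joints();best=None
    for aa in(a,a+np.pi):
        q=arm.solve_ik(list(p),down(aa))
        if q is not None and (best is None or abs(q[5]-q0[5])+.3*abs(q[5])<best[0]): best=(abs(q[5]-q0[5])+.3*abs(q[5]),q,aa)
    arm.movep(list(p),down(best[2])); return best[2]
def lin(p,**k): return arm.move_linear(list(p),**k)
def st(*m): print(*m,"t%.1f"%arm.read_t(),arm.read_position(),"gap%.3f"%arm.read_finger_gap(),"F",np.array(arm.read_contact_force()))
E
python3 - <<'E'
from h import *
t=cam("top")
for u,v,z in((276,194.4,.122),(276,180.8,.146),(276,173.8,.146),(244,278,.075),(276,182,.13)): print(u,v,ray(t,u,v,z))
go((.40,.12,.30),0); st()
go((.519,.18,.22),0); st()
print(lin((.519,.18,.112),vel=.1,guard=8)); st()
print(lin((.49,.18,.112),vel=.06,guard=15)); st()
E
```

```text
276 194.4 [0.5492 0.1844 0.122 ]
276 180.8 [0.5836 0.1819 0.146 ]
276 173.8 [0.6034 0.1819 0.146 ]
244 278 [0.3161 0.2811 0.075 ]
276 182 [0.5832 0.1836 0.13  ]
t2.6 [0.4004 0.1194 0.2999] gap1.001 F [-0.5117  0.7781  0.7272]
t3.3 [0.5185 0.1794 0.2199] gap1.003 F [-1.0082  0.1811  0.2081]
False
t4.5 [0.5195 0.1801 0.1127] gap1.002 F [-0.5628  0.2497 -0.5551]
False
t5.2 [0.4897 0.18   0.112 ] gap1.005 F [-0.1675  0.2287  0.4486]
```

```bash
python3 - <<'E'
from h import *
print(lin((.364,.18,.112),vel=.08,guard=15)); st()
lin((.368,.18,.112),vel=.05); lin((.368,.18,.25),vel=.25)
go((.30,-.05,.35),0)
for n in("top","scene"):
    c=cam(n);cv2.imwrite(f"pics/{n}1.png",c["color"])
t=cv2.imread("pics/top1.png")[40:290,190:500]
cv2.imwrite("pics/z2.png",cv2.resize(t,None,fx=2.4,fy=2.4,interpolation=cv2.INTER_CUBIC))
E
```

```text
False
t6.9 [0.3641 0.1799 0.1119] gap1.000 F [0.5477 0.5836 0.8691]
```

View pics/z2.png

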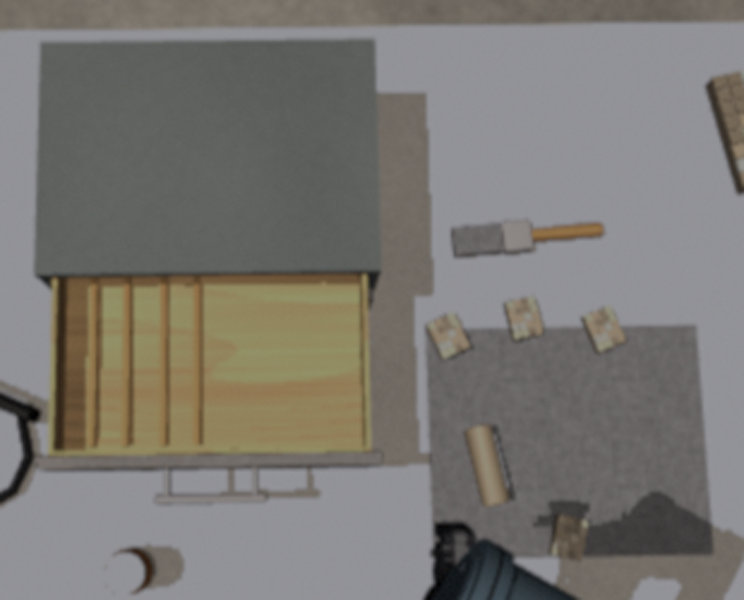

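The drawer is well out. The ribs are at crop x≈94/127 (groove0) and 165/198 (groove1), and the front wall's inner edge is at row ≈453. Objects are undisturbed. I'll compute the tray frame next.

```bash
python3 - <<'E'
from h import *
t=cam("top")
f=lambda x,y,z:ray(t,190+x/2.4,40+y/2.4,z)[:2]
print("front inner",f(80,452,.146),f(340,452,.146),"bar",f(160,498.5,.122),f(262,496.5,.122))
for a in((96,285),(91,440),(128,285),(125.5,440),(166,285),(165,440),(197.5,285),(199,440)): print(a,f(*a,.098))
g=cv2.cvtColor(t["color"],cv2.COLOR_BGR2GRAY).astype(int)
H=cv2.cvtColor(t["color"],cv2.COLOR_BGR2HSV).astype(int)
for v in(165,195,220): print(v,g[v,208:285],g[v,335:352])
print(g[215:252,300]);print(g[215:252,330])
E
```

```text
front inner [0.4544 0.3254] [0.4494 0.0305] bar [0.4008 0.2382] [0.4011 0.1206]
(96, 285) [0.6602 0.3208]
(91, 440) [0.4715 0.3241]
(128, 285) [0.6596 0.282 ]
(125.5, 440) [0.4708 0.2831]
(166, 285) [0.6589 0.2358]
(165, 440) [0.4701 0.2362]
(197.5, 285) [0.6584 0.1975]
(199, 440) [0.4694 0.1958]
165 [147 147 145 139 128 103  62  40  43  57  84  93  94  94  94  94  94  95
 110 128 123 112  89  87 110 135 139 140 139 140 140 139 137 129 121 110
  90 109 134 140 139 139 139 138 140 139 139 137 133 122 115 100 106 132
 138 138 137 139 138 137 137 136 130 121 112  98 108 131 137 136 136 136
 136 135 136 136 135] [139 139 140 139 127  99 113 117  83  63  85 106 109 109 109 110 110]
195 [148 146 144 138 123  75  40  43  52  70  81  84  84  83  82  84  85 101
 124 126 123 110  79  97 124 130 129 128 128 128 129 129 128 123 122 110
  82  96 124 128 127 127 128 127 127 127 127 126 125 123 112  92  98 122
 127 127 127 126 127 127 127 127 126 123 114  97 100 123 128 130 133 135
 137 136 136 136 136] [133 133 132 132 126 106 101 129 129 111 107 107 106 108 108 107 108]
220 [146 146 140 128  95  56  42  45  63  87  93  91  91  91  91  91  92 108
 127 125 114  89  83 107 132 137 136 136 135 136 135 134 131 124 113  90
  87 105 129 134 134 134 133 132 133 132 133 132 127 124 111  89 102 127
 133 132 132 131 132 132 132 130 127 121 111  87 102 127 132 131 132 130
 130 131 132 131 131] [129 129 129 129 129 119  99 112 131 126 113 108 108 109 109 109 108]
[129 131 131 128 131 131 131 129 129 132 134 136 135 119 103 106 109 110
  98  88 116 143 148 146 147 148 147 145 133 112 100 100 111 122 136 145
 148]
[126 128 130 130 131 128 128 130 132 133 132 132 125 112 110 110 110 106
  91 100 132 145 147 147 147 147 147 147 147 146 146 147 147 147 147 146
 147]
```

```bash
cat >> h.py <<'E'
Z=np.array([0,0,1.])
def shaft(c=None):
    c=c or cam("top")
    m,K=blobs(c);best=None
    for k in K:
        p,(w,h),a=measure(c,k,.018)
        if 80<w<115 and 24<h<45 and .2<p[0]<.7 and -.6<p[1]<.0: best=(p,(w,h),a)
    return best
def label(c,C2,a,q=.025):
    "mean BGR on the shaft surface against angle from top (+ towards n)"
    C=np.array([*C2,.018]);ax=np.array([np.cos(a),np.sin(a),0]);n=np.array([-ax[1],ax[0],0])
    o=-c["view"][:3,:3].T@c["view"][:3,3];R=[]
    for th in range(-120,121,10):
        N=n*np.sin(np.deg2rad(th))+Z*np.cos(np.deg2rad(th)); P=[C+ax*s+.018*N for s in np.linspace(-q,q,7)]
        if N@(o-P[3])<0: continue
        uv=np.array([proj(c,p) for p in P]).astype(np.float32)
        b=cv2.remap(c["color"],uv[:,:1],uv[:,1:],cv2.INTER_LINEAR)[:,0].mean(0); R.append((th,int(b[0]),int(b[2]-b[0])))
    return R
def roll(C2,a,th,press=6):
    "roll the shaft by th rad (+: top moves along n) with shut fingertips on top"
    n=np.array([-np.sin(a),np.cos(a)]);d=.036*th
    A=np.array(C2)-n*d/4;B=A+n*d
    go((*A,.12),a+np.pi/2);arm.grab(20)
    lin((*A,.064),vel=.1,guard=8)
    print("touch",lin((*A,.046),vel=.015,guard=press));st()
    z=arm.read_position()[2]-.0005
    print(lin((*B,z),vel=.03,guard=25));st()
    lin((*B,.12),vel=.15)
E
python3 - <<'E'
from h import *
c=cam("top");p,wh,a=shaft(c);print(p,wh,a)
roll(p,a,np.deg2rad(42))
go((.30,.05,.35),0)
for n in("top","scene"):
    c=cam(n);cv2.imwrite(f"pics/{n}2.png",c["color"])
    if n=="top": r=shaft(c);print(r)
    if r: print(label(c,r[0],r[2]))
E
```

```text
[ 0.4386 -0.1606] (100.10839080810547, 33.883060455322266) 0.2106193738260087
touch True
t12.4 [ 0.4401 -0.1675  0.0548] gap-0.004 F [-0.8676 -0.4786  5.9825]
False
t13.4 [ 0.4347 -0.1416  0.0549] gap0.002 F [-1.9603  0.0567  7.3702]
(array([ 0.4359, -0.148 ]), (100.107421875, 34.22922134399414), np.float64(0.21204827626413392))
[(-70, 88, 8), (-60, 93, 8), (-50, 100, 9), (-40, 103, 12), (-30, 98, 22), (-20, 94, 31), (-10, 99, 36), (0, 107, 34), (10, 114, 30), (20, 117, 27), (30, 111, 31), (40, 99, 34), (50, 87, 33), (60, 78, 29), (70, 74, 24), (80, 76, 18), (90, 79, 14), (100, 81, 13)]
[(-120, 53, 2), (-110, 52, 2), (-100, 54, 5), (-90, 57, 7), (-80, 69, 9), (-70, 84, 10), (-60, 92, 10), (-50, 95, 10), (-40, 96, 12), (-30, 93, 19), (-20, 93, 26), (-10, 95, 28), (0, 96, 29), (10, 96, 28), (20, 95, 27), (30, 92, 24), (40, 90, 21), (50, 90, 19)]
```

Rolling works without slip: the label's upper edge is now at -32°, so its centre is at about -52°. Next I'll do the second stroke.

```bash
python3 - <<'E'
from h import *
p,wh,a=shaft()
roll(p,a,np.deg2rad(52))
go((.30,.05,.35),0)
for n in("top","scene"):
    c=cam(n);cv2.imwrite(f"pics/{n}3.png",c["color"])
    hsv=cv2.cvtColor(c["color"],cv2.COLOR_BGR2HSV)
    if n=="top": r=shaft(c);print(r)
    C=r[0] if r and r[1][0]>90 else None
    P=p+np.array([-np.sin(a),np.cos(a)])*.018*np.deg2rad(52);print("pred",P)
    print(label(c,P,a))
a_=cv2.resize(cv2.imread("pics/top3.png")[195:285,360:450],(400,400),interpolation=cv2.INTER_CUBIC)
b_=cv2.resize(cv2.imread("pics/scene3.png")[210:300,190:280],(400,400),interpolation=cv2.INTER_CUBIC)
cv2.imwrite("pics/z3.png",np.hstack([a_,b_]))
E
```

```text
touch True
t18.4 [ 0.4378 -0.1566  0.0545] gap-0.000 F [-1.0293  0.02    5.5844]
False
t19.6 [ 0.4311 -0.1244  0.0547] gap0.001 F [-1.9139 -0.1419  9.8315]
(array([ 0.433 , -0.1324]), (99.78282928466797, 35.237266540527344), np.float64(0.20493585516464335))
pred [ 0.4325 -0.1321]
[(-70, 58, 13), (-60, 61, 15), (-50, 70, 16), (-40, 90, 13), (-30, 119, 4), (-20, 142, -3), (-10, 150, -5), (0, 149, -4), (10, 137, 4), (20, 120, 21), (30, 108, 32), (40, 98, 34), (50, 87, 33), (60, 78, 29), (70, 74, 23), (80, 77, 17), (90, 81, 14)]
pred [ 0.4325 -0.1321]
[(-120, 53, 2), (-110, 52, 2), (-100, 50, 4), (-90, 48, 7), (-80, 48, 10), (-70, 52, 13), (-60, 58, 15), (-50, 65, 18), (-40, 72, 20), (-30, 87, 13), (-20, 120, 0), (-10, 145, -7), (0, 151, -8), (10, 147, -6), (20, 135, -1), (30, 122, 3), (40, 113, 6), (50, 108, 7)]
```

View pics/z3.png

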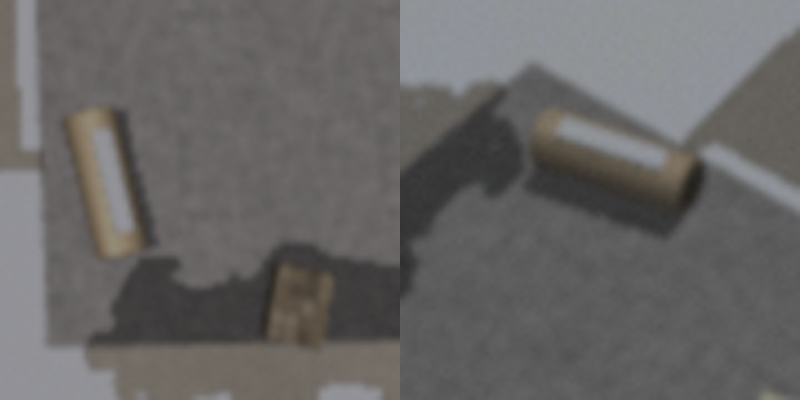

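The label (left view at (115,180), right view at (610,143)) sits about 7° short of the top. I'll do one tiny roll, then grasp and place it.

```bash
python3 - <<'E'
from h import *
p,wh,a=shaft()
roll(p,a,np.deg2rad(7),press=5)
go((.30,.05,.35),0)
c=cam("top");s=cam("scene");p2,wh,a=shaft(c);print(p2,wh,a)
print(label(c,p2,a)[4:16]);print(label(s,p2,a)[7:18])
arm.open()
aa=go((*p2,.13),a+np.pi/2)
print(lin((*p2,.029),vel=.1,guard=8));arm.grab(45);st("grip")
lin((*p2,.20),vel=.2);st("up")
E
```

```text
touch True
t24.4 [ 0.433  -0.1339  0.0549] gap-0.002 F [-0.9777  0.3776  5.5287]
False
t24.7 [ 0.4321 -0.1296  0.0549] gap0.003 F [-2.2449 -0.9826  8.9547]
[ 0.4317 -0.1308] (98.38431549072266, 34.50895690917969) 0.2051879732960898
[(-30, 91, 19), (-20, 121, 6), (-10, 144, -3), (0, 150, -5), (10, 149, -4), (20, 135, 5), (30, 115, 24), (40, 100, 33), (50, 88, 34), (60, 80, 31), (70, 77, 26), (80, 78, 21)]
[(-50, 64, 17), (-40, 72, 21), (-30, 79, 22), (-20, 92, 12), (-10, 122, -1), (0, 144, -8), (10, 150, -9), (20, 148, -8), (30, 138, -5), (40, 131, -2), (50, 127, -1)]
False
grip t30.2 [ 0.4318 -0.1308  0.0295] gap0.403 F [-0.3125  1.0908  5.5696]
up t31.2 [ 0.4309 -0.1303  0.1988] gap0.405 F [-0.4551 -0.4801 -2.7115]
```

```bash
python3 - <<'E'
from h import *
T=(.571,.2165)
go((.45,.05,.24),np.pi/2);go((*T,.22),np.pi/2);st()
print(lin((*T,.135),vel=.1,guard=12));print(lin((*T,.1165),vel=.03,guard=6));st("down")
arm.open();st()
lin((*T,.24),vel=.2)
go((.30,-.05,.35),0)
for n in("top","scene"):
    c=cam(n);cv2.imwrite(f"pics/{n}4.png",c["color"])
a_=cv2.resize(cv2.imread("pics/top4.png")[140:270,200:360],(492,400),interpolation=cv2.INTER_CUBIC)
b_=cv2.resize(cv2.imread("pics/scene4.png")[125:245,290:410],(308,308),interpolation=cv2.INTER_CUBIC)
o=np.zeros((400,800,3),np.uint8);o[:,:492]=a_;o[:308,492:]=b_;cv2.imwrite("pics/z4.png",o)
E
```

```text
t32.8 [0.5708 0.2149 0.2194] gap0.402 F [ 0.0912 -0.4649 -2.4437]
False
True
down t34.3 [0.5714 0.2172 0.1221] gap0.401 F [0.8918 2.8016 2.2592]
t34.9 [0.5704 0.2164 0.1213] gap1.000 F [ 0.0355 -0.743  -1.0443]
```

View pics/z4.png

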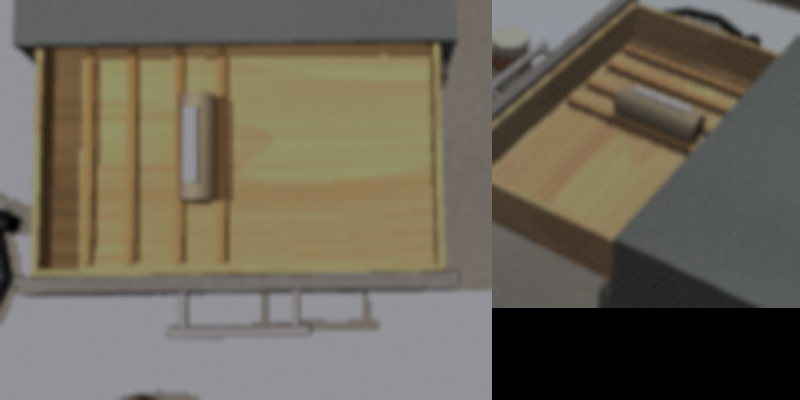

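The shaft lies over groove1 (left view at (197,147)), but its label has turned left, and it may be sitting against the left rib. I'll measure that.

```bash
python3 - <<'E'
from h import *
import h
c=cam("top");s=cam("scene")
g=c["color"].astype(int)
for v in(180,190,200): print(v,[tuple(x) for x in g[v,254:280]])
# mask of label: low saturation bright
for n,cc,(r0,r1,u0,u1) in(("top",c,(160,215,254,275)),("scene",s,(145,185,325,370))):
    hs=cv2.cvtColor(cc["color"],cv2.COLOR_BGR2HSV)[r0:r1,u0:u1].astype(int)
    m=(hs[...,1]<35)&(hs[...,2]>105);y,x=np.nonzero(m);print(n,m.sum(),(x.mean()+u0,y.mean()+r0))
    k=cv2.minAreaRect(np.c_[x+u0,y+r0].astype(np.float32));print(k)
# predicted label centre vs angle for seated shaft
for y in(.2165,.2185):
  for th in(0,15,30,45):
    P=np.array([.571,y+.018*np.sin(np.deg2rad(th)),.108+.018*np.cos(np.deg2rad(th))]);print(y,th,proj(c,P),proj(s,P))
print("ribs",[proj(c,(.54,y,.098))[0] for y in(.2365,.1965)],[proj(c,(.571,.2165+d,.108))[0] for d in(.018,-.018)])
E
```

```text
180 [(np.int64(98), np.int64(140), np.int64(146)), (np.int64(97), np.int64(139), np.int64(147)), (np.int64(89), np.int64(130), np.int64(146)), (np.int64(75), np.int64(113), np.int64(136)), (np.int64(87), np.int64(103), np.int64(119)), (np.int64(120), np.int64(124), np.int64(130)), (np.int64(147), np.int64(144), np.int64(144)), (np.int64(152), np.int64(147), np.int64(147)), (np.int64(150), np.int64(145), np.int64(145)), (np.int64(137), np.int64(134), np.int64(135)), (np.int64(99), np.int64(108), np.int64(117)), (np.int64(93), np.int64(113), np.int64(127)), (np.int64(88), np.int64(108), np.int64(123)), (np.int64(77), np.int64(95), np.int64(108)), (np.int64(64), np.int64(80), np.int64(92)), (np.int64(50), np.int64(63), np.int64(74)), (np.int64(40), np.int64(58), np.int64(74)), (np.int64(43), np.int64(68), np.int64(91)), (np.int64(43), np.int64(70), np.int64(94)), (np.int64(47), np.int64(72), np.int64(94)), (np.int64(55), np.int64(83), np.int64(105)), (np.int64(70), np.int64(103), np.int64(120)), (np.int64(90), np.int64(129), np.int64(142)), (np.int64(94), np.int64(135), np.int64(147)), 
[... 2575 characters left out ...]
, 90.0)
scene 74 (np.float64(356.0), np.float64(163.3108108108108))
((356.0689697265625, 163.3275909423828), (23.026222229003906, 3.156820774078369), 21.801410675048828)
0.2165 0 [264.454  186.7053] [354.1184 164.9416]
0.2165 15 [262.8284 186.7678] [354.9179 164.2914]
0.2165 30 [261.3756 186.8991] [355.6241 164.0325]
0.2165 45 [260.198  187.0896] [356.1892 164.179 ]
0.2185 0 [263.7435 186.7164] [354.4694 164.588 ]
0.2185 15 [262.1182 186.7789] [355.267  163.9395]
0.2185 30 [260.6665 186.9101] [355.9712 163.6822]
0.2185 45 [259.4908 187.1006] [356.5344 163.8298]
ribs [np.float64(258.75457535790355), np.float64(272.66030683671374)] [np.float64(258.9874663960971), np.float64(271.5677340599507)]
```

The shaft is seated, but the groove's midline is at y≈0.220. That agrees with the handle and cabinet mid at 0.1795, and my rib reading was biased by shading. It landed on the rib and turned about 22°. I'll take it back to the mat, re-roll it, and place it again.

```bash
python3 - <<'E'
from h import *
T=(.572,.220)
go((*T,.22),np.pi/2)
print(lin((*T,.120),vel=.12,guard=8));arm.grab(45);st("grip")
lin((*T,.24),vel=.2);go((.45,.03,.24),np.pi/2);go((.45,-.15,.12),np.pi/2)
lin((.45,-.15,.045),vel=.12);print(lin((.45,-.15,.026),vel=.03,guard=5));st("down")
arm.open();lin((.45,-.15,.13),vel=.2)
go((.30,.05,.35),0)
c=cam("top");s=cam("scene");p,wh,a=shaft(c);print(p,wh,a)
print(label(c,p,a)[4:16]);print(label(s,p,a)[5:])
E
```

```text
False
grip t40.3 [0.5724 0.2202 0.1207] gap0.398 F [-0.507   0.4197  5.9432]
True
down t44.1 [ 0.4501 -0.1502  0.0307] gap0.404 F [-0.6628  1.1493  7.7466]
[ 0.4508 -0.151 ] (101.09738159179688, 34.812904357910156) 0.004991441116351321
[(-30, 79, 32), (-20, 89, 32), (-10, 105, 19), (0, 134, 1), (10, 149, -5), (20, 151, -5), (30, 144, -1), (40, 121, 12), (50, 96, 25), (60, 80, 28), (70, 74, 25), (80, 75, 19)]
[(-60, 57, 15), (-50, 65, 19), (-40, 75, 21), (-30, 84, 24), (-20, 91, 26), (-10, 93, 21), (0, 109, 6), (10, 134, -4), (20, 147, -7), (30, 147, -8), (40, 143, -7), (50, 137, -7)]
```

```bash
python3 - <<'E'
from h import *
p,wh,a=shaft()
roll(p,a,np.deg2rad(-18),press=5)
go((.30,.05,.35),0)
c=cam("top");s=cam("scene");p,wh,a=shaft(c);print(p,wh,a)
print(label(c,p,a)[4:16]);print(label(s,p,a)[5:])
arm.open();T=(.571,.220)
go((*p,.13),a+np.pi/2)
print(lin((*p,.029),vel=.1,guard=8));arm.grab(45);st("grip")
lin((*p,.20),vel=.2)
go((.45,.05,.24),np.pi/2);go((*T,.22),np.pi/2)
print(lin((*T,.135),vel=.1,guard=12));print(lin((*T,.1165),vel=.03,guard=6));st("down")
E
```

```text
touch True
t50.2 [ 0.4508 -0.1543  0.0549] gap-0.000 F [-1.87    0.356   5.3928]
False
t50.7 [ 0.4509 -0.1429  0.0549] gap0.001 F [-1.7297  0.3831  6.9652]
[ 0.4495 -0.1468] (98.20345306396484, 31.98567008972168) 3.137137850876363
[(-50, 147, -4), (-40, 150, -5), (-30, 145, -3), (-20, 130, 8), (-10, 113, 27), (0, 103, 35), (10, 94, 35), (20, 84, 33), (30, 73, 29), (40, 64, 23), (50, 58, 15), (60, 58, 10)]
[(0, 96, 29), (10, 94, 28), (20, 89, 26), (30, 81, 23), (40, 71, 20), (50, 61, 17), (60, 55, 14), (70, 50, 11), (80, 49, 6), (90, 51, 3), (100, 53, 1), (110, 54, 1)]
False
grip t56.4 [ 0.4496 -0.1468  0.0294] gap0.403 F [-1.2468  0.8861  5.5071]
False
True
down t60.5 [0.5713 0.22   0.1195] gap0.400 F [0.135  0.5367 4.1886]
```

The angle wrapped by π between calls, so the roll went the wrong way and the label is now at about +38°. The seating height of 0.1195 confirms the groove position. I'll normalise the angle and redo it.

```bash
sed -i 's/    return np.array(\[x,y\])\/1000,(w,h),np.deg2rad(a) .*/    return np.array([x,y])\/1000,(w,h),np.deg2rad((a+90)%180-90)/' h.py; sed -i 's/^def label/def label/' h.py
python3 - <<'E'
import re;s=open("h.py").read();s=s.replace("(a+90)%180-90)","(a+45)%180-45)");open("h.py","w").write(s)
E
python3 - <<'E'
from h import *
T=(.571,.220)
lin((*T,.24),vel=.2);go((.45,.03,.24),np.pi/2);go((.45,-.15,.12),np.pi/2)
lin((.45,-.15,.045),vel=.12);print(lin((.45,-.15,.026),vel=.03,guard=5));st("down")
arm.open();lin((.45,-.15,.13),vel=.2)
go((.30,.05,.35),0)
c=cam("top");s=cam("scene");p,wh,a=shaft(c);print(p,wh,a)
print(label(c,p,a)[4:18]);print(label(s,p,a)[5:])
if abs(a)<.2:
    roll(p,a,np.deg2rad(-37),press=5)
    go((.30,.05,.35),0)
    c=cam("top");s=cam("scene");p,wh,a=shaft(c);print(p,wh,a)
    print(label(c,p,a)[4:16]);print(label(s,p,a)[5:])
E
```

```text
True
down t64.4 [ 0.45   -0.1501  0.0295] gap0.401 F [-0.7525  0.9187  6.8854]
[ 0.4508 -0.1514] (101.08306884765625, 34.86372756958008) -0.003492469453529913
[(-30, 78, 30), (-20, 88, 34), (-10, 97, 36), (0, 107, 32), (10, 125, 14), (20, 143, 0), (30, 150, -6), (40, 149, -4), (50, 136, 0), (60, 114, 9), (70, 94, 14), (80, 87, 14), (90, 84, 14), (100, 84, 13)]
[(-60, 57, 15), (-50, 64, 17), (-40, 73, 21), (-30, 83, 24), (-20, 91, 26), (-10, 95, 28), (0, 97, 28), (10, 102, 21), (20, 114, 12), (30, 126, 5), (40, 132, 2), (50, 134, 0), (60, 133, 0)]
touch True
t70.4 [ 0.4509 -0.1458  0.0549] gap0.004 F [-1.6096 -0.3546  5.3978]
False
t71.3 [ 0.451  -0.1693  0.0548] gap0.002 F [-0.8053  1.0291  6.6743]
[ 0.4507 -0.1629] (101.26517486572266, 35.42566680908203) 0.001681856708527169
[(-30, 115, 4), (-20, 141, -3), (-10, 150, -5), (0, 149, -4), (10, 137, 3), (20, 121, 20), (30, 110, 31), (40, 99, 34), (50, 88, 33), (60, 78, 30), (70, 73, 25), (80, 73, 20)]
[(-60, 56, 15), (-50, 64, 18), (-40, 70, 19), (-30, 88, 11), (-20, 124, -1), (-10, 147, -7), (0, 152, -9), (10, 146, -6), (20, 132, 1), (30, 114, 10), (40, 102, 14), (50, 96, 15), (60, 94, 15)]
```

```bash
python3 - <<'E'
from h import *
p,wh,a=shaft();assert abs(a)<.2
roll(p,a,np.deg2rad(5),press=5)
go((.30,.05,.35),0)
c=cam("top");s=cam("scene");p,wh,a=shaft(c);print(p,wh,a)
print(label(c,p,a)[4:12]);print(label(s,p,a)[7:16])
arm.open();T=(.571,.220)
go((*p,.13),a+np.pi/2)
print(lin((*p,.029),vel=.1,guard=8));arm.grab(45);st("grip")
lin((*p,.20),vel=.2)
go((.45,.05,.24),np.pi/2);go((*T,.22),np.pi/2)
print(lin((*T,.135),vel=.1,guard=12));print(lin((*T,.1165),vel=.03,guard=6));st("down")
if arm.read_position()[2]<.1205:
    arm.open();lin((*T,.24),vel=.2);go((.30,.02,.35),0)
for n in("top","scene"):
    c=cam(n);cv2.imwrite(f"pics/{n}5.png",c["color"])
a_=cv2.resize(cv2.imread("pics/top5.png")[130:290,200:500],(790,421),interpolation=cv2.INTER_CUBIC);cv2.imwrite("pics/z5.png",a_)
K=blobs(cam("top"))[1]
for k in K:
    m=measure(cam("top"),k,.016)
    if .25<m[0][0]<.7 and -.45<m[0][1]<-.06: print(m)
E
```

```text
touch True
t76.3 [ 0.4507 -0.1637  0.0549] gap0.001 F [-1.0128  0.4085  5.9773]
False
t76.6 [ 0.4507 -0.1605  0.0549] gap0.000 F [-3.3398  0.8041  8.1044]
[ 0.4506 -0.1618] (101.4690933227539, 33.82215118408203) -0.04190603817488735
[(-30, 96, 13), (-20, 124, 2), (-10, 145, -4), (0, 150, -5), (10, 145, -2), (20, 130, 10), (30, 112, 27), (40, 99, 34)]
[(-40, 70, 20), (-30, 77, 18), (-20, 100, 6), (-10, 134, -5), (0, 150, -9), (10, 151, -9), (20, 143, -4), (30, 129, 1), (40, 115, 6)]
False
grip t82.3 [ 0.4508 -0.1618  0.0295] gap0.404 F [-0.876   0.8909  6.2433]
False
True
down t86.6 [0.5713 0.2204 0.1196] gap0.403 F [0.38   0.8    3.9814]
(array([ 0.3456, -0.2627]), (49.18744659423828, 38.071964263916016), np.float64(-0.23523089381619192))
(array([ 0.606 , -0.1215]), (53.54469680786133, 33.71898651123047), np.float64(0.9519699014132257))
(array([ 0.6195, -0.3134]), (34.5723876953125, 21.91761589050293), np.float64(2.3270764189398))
(array([ 0.6382, -0.2117]), (29.21569061279297, 24.345937728881836), np.float64(1.8430147331477358))
```

View pics/z5.png

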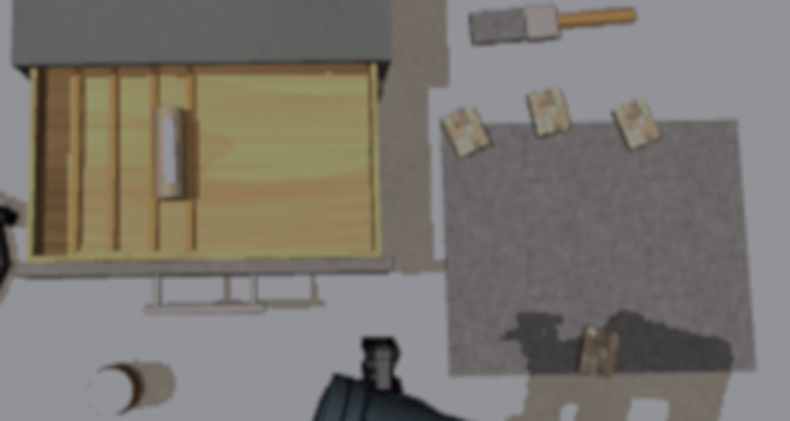

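The shaft lies in groove1 with its label on top (crop (171,152)). The four fragments sit at crop (466,131), (549,111), (636,124) and (600,350). I'll refine their poses with a chroma mask.

```bash
cat >> h.py <<'E'
def frags(c=None):
    c=c or cam("top")
    lab=cv2.cvtColor(cv2.GaussianBlur(c["color"],(3,3),0),cv2.COLOR_BGR2LAB).astype(int)
    m=(lab[...,2]>131+FT).astype(np.uint8)
    m=cv2.morphologyEx(m,cv2.MORPH_CLOSE,np.ones((5,5)));R=[]
    for k in cv2.findContours(m,cv2.RETR_EXTERNAL,cv2.CHAIN_APPROX_NONE)[0]:
        if cv2.contourArea(k)<60: continue
        M=cv2.moments(k);p=ray(c,M["m10"]/M["m00"],M["m01"]/M["m00"],.016)[:2]
        r=measure(c,k,.016)
        if .25<p[0]<.70 and -.48<p[1]<-.04 and r[1][0]<75: R.append((p,r[0],np.round(r[1],1),r[2]))
    return R
FT=3
E
python3 - <<'E'
import h
from h import *
c=cam("top")
for f in(1,3,5):
    h.FT=f;print(f)
    for r in frags(c): print(r)
E
```

```text
1
(array([ 0.6068, -0.1186]), array([ 0.6073, -0.1186]), array([52. , 44.1]), np.float64(0.44802535452825243))
(array([ 0.6122, -0.3227]), array([ 0.6129, -0.3228]), array([52.5, 43. ]), np.float64(0.406806012440442))
(array([ 0.6282, -0.2191]), array([ 0.6285, -0.2194]), array([52.3, 42.9]), np.float64(0.16925147728364232))
3
(array([ 0.3458, -0.2618]), array([ 0.346 , -0.2626]), array([49.4, 39.6]), np.float64(-0.15772797924686946))
(array([ 0.6067, -0.1191]), array([ 0.6069, -0.1191]), array([50.2, 41. ]), np.float64(0.42576359150211657))
(array([ 0.6127, -0.323 ]), array([ 0.613 , -0.3228]), array([49.7, 40.1]), np.float64(0.406661735688387))
(array([ 0.6288, -0.2191]), array([ 0.6288, -0.219 ]), array([49.5, 39.9]), np.float64(0.20439608234595474))
5
(array([ 0.3466, -0.262 ]), array([ 0.3472, -0.2633]), array([46. , 33.8]), np.float64(-0.15506361973429966))
(array([ 0.6073, -0.1191]), array([ 0.6074, -0.1188]), array([46.3, 38. ]), np.float64(0.44819000446264656))
(array([ 0.613 , -0.3232]), array([ 0.613 , -0.3228]), array([47.1, 37.3]), np.float64(0.40651609406627326))
(array([ 0.6292, -0.2189]), array([ 0.6296, -0.2188]), array([46.5, 36.8]), np.float64(0.2044718659237243))
```

```bash
cat >> h.py <<'E'
def pick(r):
    p=r[1];a=r[3]
    arm.open();go((*p,.13),a+np.pi/2)
    lin((*p,.035),vel=.15,guard=10);g=lin((*p,.020),vel=.06,guard=10);z=arm.read_position()[2]
    arm.grab(45);st("grip",g);lin((*p,.22),vel=.25);return z
def place(T,ang,z):
    go((.47,.02,.25),ang);go((*T,.21),ang)
    gp=arm.read_finger_gap();st("above")
    if gp<.3: return False
    lin((*T,.09+z+.015),vel=.15,guard=12);g=lin((*T,.09+z-.003),vel=.03,guard=5);st("down",g)
    arm.open();lin((*T,.21),vel=.25);return True
E
python3 - <<'E'
from h import *
R=frags();print(len(R));r=min(R,key=lambda r:np.hypot(*(r[0]-[.607,-.119])));print(r)
z=pick(r);print(place((.605,.092),np.pi/2,z))
go((.35,.02,.33),np.pi/2)
c=cam("top");cv2.imwrite("pics/top6.png",c["color"])
cv2.imwrite("pics/z6.png",cv2.resize(c["color"][130:290,200:500],(790,421),interpolation=cv2.INTER_CUBIC))
for r in frags(c): print(r)
E
```

```text
4
(array([ 0.6067, -0.1191]), array([ 0.6069, -0.1191]), array([50.2, 41. ]), np.float64(0.42576359150211657))
grip False t94.0 [ 0.6073 -0.1193  0.0205] gap0.455 F [-0.9578 -0.1656  3.465 ]
above t96.4 [0.6054 0.0913 0.2083] gap0.459 F [-0.4096  0.7129 -0.0444]
down True t97.6 [0.6055 0.092  0.1104] gap0.456 F [0.5357 0.198  2.4853]
True
(array([ 0.3456, -0.262 ]), array([ 0.3453, -0.2618]), array([49.9, 38.5]), np.float64(-0.25713099956629504))
(array([ 0.6124, -0.3229]), array([ 0.6128, -0.3222]), array([49.5, 41.5]), np.float64(0.3991888390905974))
(array([ 0.6289, -0.219 ]), array([ 0.6291, -0.2189]), array([50. , 39.9]), np.float64(0.195401355632753))
```

View pics/z6.png

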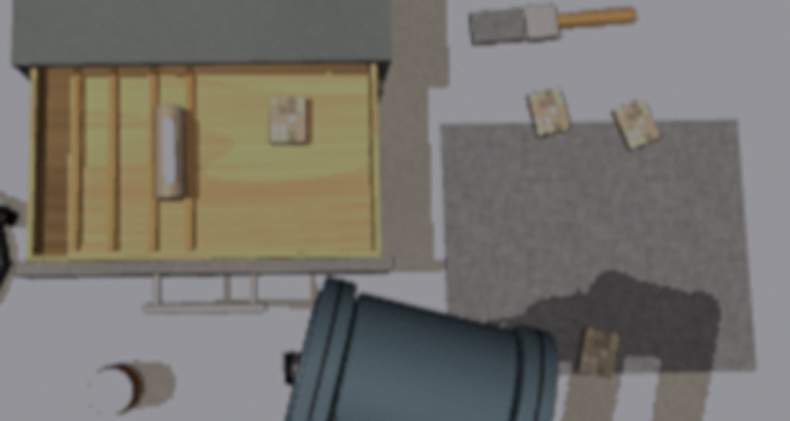

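The first fragment is flat at the back of the plain floor (crop (290,120)), and the rest are undisturbed. I'll do the next two.

```bash
python3 - <<'E'
from h import *
for guess,T in(((.629,-.219),(.519,.151)),((.613,-.322),(.519,.092))):
    R=frags();r=min(R,key=lambda r:np.hypot(*(r[0]-guess)));print(len(R),r)
    z=pick(r);ok=place(T,0,z)
    go((.40,.0,.33),0)
    if not ok: print("LOST");break
c=cam("top");cv2.imwrite("pics/top7.png",c["color"])
cv2.imwrite("pics/z7.png",cv2.resize(c["color"][130:290,200:500],(790,421),interpolation=cv2.INTER_CUBIC))
for r in frags(c): print(r)
st()
E
```

```text
3 (array([ 0.629, -0.219]), array([ 0.6291, -0.2189]), array([50.6, 39.3]), np.float64(0.22440923859519582))
grip False t103.3 [ 0.6295 -0.2191  0.0206] gap0.455 F [0.3546 0.2897 2.5386]
above t106.0 [0.5195 0.1508 0.209 ] gap0.458 F [ 0.5309 -0.98   -0.1574]
down True t107.2 [0.5197 0.1511 0.1105] gap0.458 F [ 1.2123 -0.242   4.7828]
2 (array([ 0.6127, -0.323 ]), array([ 0.613 , -0.3228]), array([49.7, 40.1]), np.float64(0.40666110318762805))
grip False t112.8 [ 0.6134 -0.323   0.0206] gap0.457 F [-0.6282 -0.8398  2.0749]
above t115.6 [0.5194 0.0918 0.2088] gap0.457 F [ 0.1281 -0.1934 -0.0462]
down True t116.8 [0.5198 0.092  0.1105] gap0.452 F [1.0496 0.4451 4.8043]
(array([ 0.3451, -0.2634]), array([ 0.3451, -0.2636]), array([49.4, 36. ]), np.float64(-0.2530005698736366))
t118.7 [0.4002 0.0004 0.3285] gap0.999 F [-0.223  -0.2489 -0.2529]
```

View pics/z7.png

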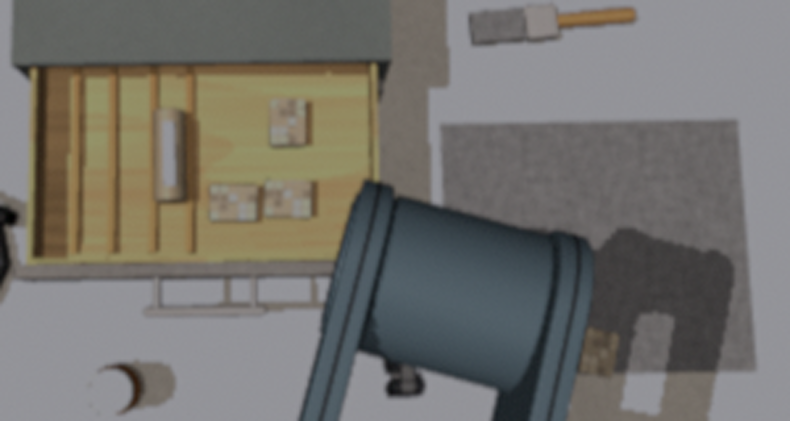

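Three fragments lie flat and apart. Last one, after moving the arm out of its view.

```bash
python3 - <<'E'
from h import *
go((.45,.17,.33),0)
R=frags();print(R);r=R[0]
if len(R)==1:
    z=pick(r);ok=place((.519,.034),0,z);print(ok)
    go((.33,.02,.33),0)
c=cam("top");cv2.imwrite("pics/top8.png",c["color"]);s=cam("scene")
o=np.zeros((521,800,3),np.uint8);o[:421,:790]=cv2.resize(c["color"][130:290,200:500],(790,421),interpolation=cv2.INTER_CUBIC)
cv2.imwrite("pics/z8.png",np.vstack([o[:330],cv2.resize(s["color"][110:270,270:530],(800,492)[:1]+(270,),interpolation=cv2.INTER_AREA)]))
print(frags(c));st()
E
```

```text
[(array([ 0.3459, -0.263 ]), array([ 0.3457, -0.2631]), array([49.2, 39.3]), np.float64(-0.21371068799558862))]
grip False t123.2 [ 0.3458 -0.2634  0.0204] gap0.454 F [-1.7236  0.1114  5.036 ]
above t125.7 [0.5186 0.0328 0.2085] gap0.453 F [ 0.029  -0.4993 -0.9442]
down True t126.9 [0.5197 0.034  0.1104] gap0.454 F [0.7351 0.1582 5.2357]
True
[]
t129.0 [0.3307 0.0199 0.3289] gap1.003 F [-0.4778  0.553   0.5111]
```

View pics/z8.png

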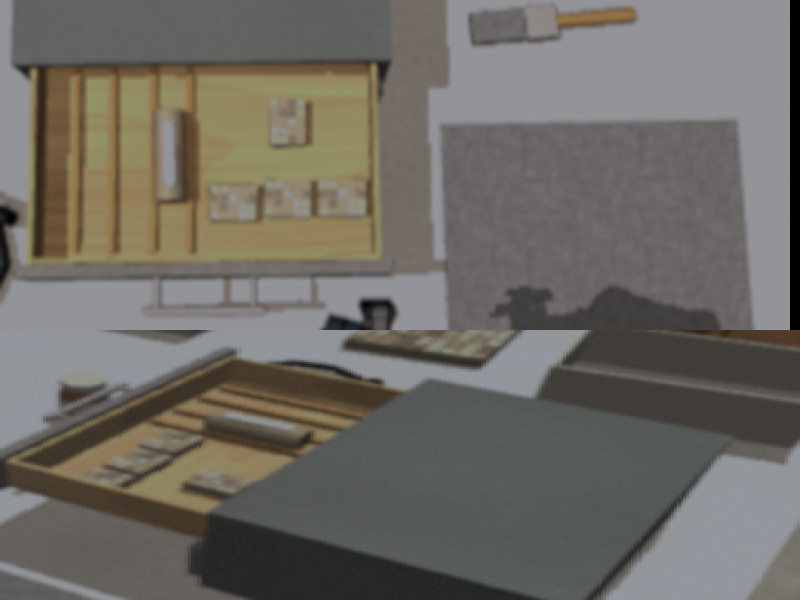

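All four fragments lie flat, and the shaft is in its groove. I'll check the label once more, then shut the drawer gently.

```bash
python3 - <<'E'
from h import *
c=cam("top");s=cam("scene")
for n,cc,(r0,r1,u0,u1) in(("top",c,(160,215,254,275)),("scene",s,(145,185,325,370))):
    hs=cv2.cvtColor(cc["color"],cv2.COLOR_BGR2HSV)[r0:r1,u0:u1].astype(int)
    y,x=np.nonzero((hs[...,1]<35)&(hs[...,2]>105));print(n,len(x),(x.mean()+u0,y.mean()+r0))
for th in(-10,0,10):
    P=np.array([.570,.220+.018*np.sin(np.deg2rad(th)),.108+.018*np.cos(np.deg2rad(th))]);print(th,proj(c,P),proj(s,P))
go((.345,.18,.24),0);arm.grab(30)
lin((.345,.18,.118),vel=.15,guard=8)
print(lin((.57,.18,.118),vel=.07,guard=12));st()
print(lin((.63,.18,.118),vel=.02,guard=8));st("end")
E
```

```text
top 135 (np.float64(263.7481481481482), np.float64(187.43703703703704))
scene 98 (np.float64(352.88775510204084), np.float64(164.51020408163265))
-10 [264.3331 187.0736] [353.87   164.8292]
0 [263.2097 187.0746] [354.4259 164.2007]
10 [262.1124 187.1082] [354.9648 163.7277]
False
t134.9 [0.5699 0.1801 0.118 ] gap-0.006 F [-1.595   0.4714  0.4056]
True
end t136.3 [0.5891 0.1799 0.1173] gap-0.001 F [-0.2102 -0.2718  0.0474]
```

```bash
python3 - <<'E'
from h import *
print(lin((.60,.18,.118),vel=.01,guard=15));st("end")
lin((.53,.18,.118),vel=.1);lin((.53,.18,.25),vel=.25);arm.open();go((.30,-.20,.33),0)
c=cam("top");s=cam("scene")
a=cv2.resize(c["color"][40:300,140:500],(540,390),interpolation=cv2.INTER_CUBIC)
b=cv2.resize(s["color"][90:290,270:470],(260,260),interpolation=cv2.INTER_CUBIC)
o=np.zeros((390,800,3),np.uint8);o[:,:540]=a;o[:260,540:]=b;cv2.imwrite("pics/z9.png",o)
for u in(235,300,330): print(cv2.cvtColor(c["color"],cv2.COLOR_BGR2GRAY)[148:180,u])
st()
E
```

```text
True
end t136.9 [0.589  0.1799 0.1163] gap0.001 F [-0.2591  0.1756  0.3784]
[ 99  99  99 100  98  87  70  85 102 107 109 108  89  51  36  39  42  50
  51  41  39  50  92 129 146 148 149 148 148 148 148 148]
[ 95  96  96  95  89  72  81 102 109 109 109  91  53  39  39  41  44  47
  42  39  44  82 122 135 125 116 117 127 121 101 102 109]
[ 96  95  95  93  81  70  84 107 110 109 103  82  50  36  38  40  41  43
  40  41  58  95 130 146 148 148 148 148 148 149 148 148]
t140.8 [ 0.3005 -0.1996  0.3299] gap1.000 F [0.44   0.8473 0.1778]
```

View pics/z9.png

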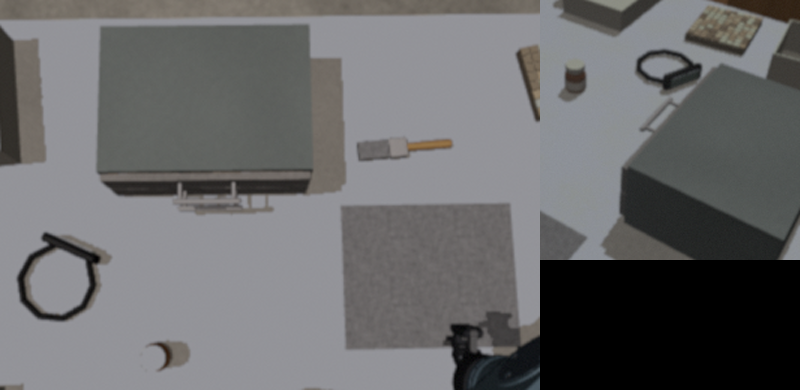

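```bash
python3 - <<'E'
from h import *
c=cam("top")
for f in("pics/top0.png","pics/top8.png",None):
    g=cv2.cvtColor(cv2.imread(f) if f else c["color"],cv2.COLOR_BGR2GRAY).astype(float);X=[]
    for u in range(310,336):
        d=-np.diff(g[:,u]);lo,hi=(155,166) if f is None else((174,190) if "top0" in f else(226,238))
        i=lo+d[lo:hi].argmax();w=np.clip(d[i-2:i+3],0,None);X.append(ray(c,u,(np.arange(i-2,i+3)*w).sum()/w.sum()+.5,.146)[0])
    print(f,np.median(X))
E
```

```text
pics/top0.png 0.585153427801067
pics/top8.png 0.4508004771674733
None 0.6424785652176912
```

The drawer is shut against a hard stop, and the measured travel of about 0.211 m matches 0.213. The bench is clear, and the jar, brush and visor have not moved.

```bash
python3 - <<'E'
from h import *
print(arm.finish_job(),arm.read_t())
E
```

```text
the job is handed in; nothing more can be done
the job is handed in; nothing more can be done
```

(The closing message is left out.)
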